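# Unlock a push-and-turn canister cap and set it on the drain tray

## Robot

A 6-joint arm with a two-finger parallel gripper is mounted at the origin on a cart in front of the work surface, level with it; the furniture and walls round the work are solid. World frame = base frame: x ahead of the robot, y to its left, z up, the work surface at z = 0. Lengths are in mm, angles in rad, forces in N, time in s.
With the tool pointing down it reaches from about 275 to 750 mm from the base axis. Payload 10.2 kg.
Tool frame: the origin (TCP) lies at the very end of the fingers, on their centre line; the grasp point (between the pads) lies 19 mm behind it; z points along the fingers, y is the line along which they close (so a half turn about z gives the same grasp; the last joint's range is limited). The gripper opens to 85 mm and grips with 20 to 120 N. Pads are 22 mm wide; open, the fingers measure 114 mm over their backs; the gripper's body (76 mm by 85 mm) begins 54 mm behind the grasp point. The pads swing forward as they close: fully open they stand 13 mm farther back than shut.
Start: joints at [-1.392, 0.313, 1.498, -0, 1.331, -0.223], TCP at [205.303, -483.2, 231.294] pointing down, gripper open.
Joint ranges: [-2.94, 2.94], [-0.97, 2.17], [0.19, 2.56], [-1.23, 4.37], [0.02, 3.11], [-2.88, 2.88]. Speed limits (rad/s): [2.39, 2.39, 3.01, 3.14, 3.14, 3.14].

## Interface

Orientations are given as a unit quaternion [w, x, y, z].
In Python, from rig import ctrl gives the robot as it stands.
- The arm moves only by the shell command python3 -m pendant 'ROWS' [FORCE]. ROWS is JSON, a list that holds one entry, the list of rows, each a list of 5 numbers: the shift along the tool's x, y, z normalised to -1 to 1, where 1 is 200 mm, then the turn about the tool's z normalised to -1 to 1, where 1 is pi rad, then the opening, from 0 (shut) to 1 (fully open). In form: [[[dx, dy, dz, spin, hand], ...]]. A call has 1 to 12 rows; each row is the pose to reach, as a shift and turn from the pose commanded when the call began, along the tool's axes at that moment, turning the shorter way round; what a row does not reach only later rows make up. A row lasts 1/10 s, in which the tool goes at most 50 mm and 8.59 degrees, less where a joint would pass 70% of its speed; a pose out of reach is approached as far as the arm can. A call with a number of a shift or a turn outside -1 to 1 is refused whole. A call with a gripper value outside its range is refused whole. The fingers move at their own pace and stop on an object; FORCE is the grip in N (left out, the last holds). Time passes only in rows, so rows that repeat a pose let the fingers close. It gives the time, the measured TCP pose, the force, the opening and the grip force at its end, in the units of the state.
- ctrl.sense(): the state, without advancing time (a new reading comes with each control period).
- ctrl.capture(name): name is "scene" or "side" or "wrist"; returns (picture, depth): 384x512x3 uint8, blue, green, red; 384x512 float32, mm along the optical axis (not along the pixel's ray), 0 where there is no reading.
- ctrl.get_calibration(name): a dict with "K" (3x3 intrinsics, pixels), "origin" and "rotation" of the camera in the world. Camera axes: x right, y down, z forward; pixel columns grow to the right and rows downward; lengths in mm; the calibration is good to about 2 mm. The wrist camera is an equidistant fisheye: a pixel r from the principal point sees the ray r / f radians off the axis. A picture is of the moment at which its call begins: read the wrist's pose just before it. get_calibration takes no time and is no camera call; for the wrist camera it gives the pose at the moment of the call.
- ctrl.finish_job(): hands the job in; it is judged then, once.
The state is a dict: "time_s": time; "joints": joint angles; "dq": joint speeds; "tau": joint torques, N m; "eef_pos": TCP position; "ee_rot": TCP orientation; "force": force on the tool from outside, world axes, zero at the start; "wrist_torque": the same for the moment, N m; "grip_width": opening from 0.0 (shut) to 1.0 (fully open); "grip_force": force on a finger pad.
Only numpy, scipy, OpenCV 4.12 (cv2) and the standard library are available. Lean on these libraries where they do the work, as an engineer would, in place of code of your own. Each camera call takes 0.05 s, during which the arm holds its last target. There are 200 camera calls.

## Task

Open the canister leaning in the angled cradle: push its black cap down against the spring and, while it is down, turn it anticlockwise past the catch until it stops, then lift it off along the canister's axis. Set the cap down on the white upturned drain tray, standing upright with its finger bar on top, without dropping it, and let go. Leave the metal cup, the cork block and the roll of tape where they are.

Things in the scene. Friction and masses are not known exactly. Their poses are not given: they have to be found in the camera images.
- cap: Cap, loose, 0.08-0.16 kg. Origin: centre of its stem's underside; z: its axis, out of the canister; x: along finger bar and lugs. Up z in mm: steel stem, diameter 28, 0 to 19, with two lugs at its foot (a cross bar 48 (x) x 8 x 6 high); round black plate, diameter 64, 19 to 29; black finger bar 62 (x) x 16 (y), 29 to 55. Same after half a turn. Off the canister it stands on its stem's foot.
- cap_grip (a point): Middle of the cap's finger bar, on the cap's axis, 42 mm above the cap's origin and 13 mm above its plate; axes as the cap's. Grip the bar across its 16 mm here. At the start the cap is locked in the neck, leaning 30 degrees from vertical, and can only wag about 8 degrees.
- neck: Fixed grey canister, diameter 76, 100 long, leaning 30 degrees, with an aluminium neck, diameter 62, 24 long. Origin: on the axis at the shoulder where the neck begins; z: along the axis, out of the mouth; x: the locked finger bar's direction, uphill in the plane of the lean. Locked, the cap's origin is at z = 13 mm here and at z = 5 mm when pushed fully down, where its plate meets the rim.
- neck_mouth (a point): Centre of the neck's rim, 24 mm up its axis, about 140 mm above the bench; axes as the neck's. Turn the cap anticlockwise seen from outside (positive about z), at least 5.5 mm down until past 66 degrees. It comes out at 67 to 80 degrees; an end stop is at about 81. Two small ridges on the neck's outside mark 76 degrees from x. The lugs are clear of the rim 24 mm above the cap's locked height.
- spring_plate (a joint): Spring plate in the neck that pushes the cap up, in m: about 0 with the cap locked, 0.008 with it pushed fully down, -0.005 with it off. The push takes 4 N to start and 8 N at 8 mm. When the cap has been turned to where it comes out and is let up, the spring lifts it about 5 mm above its locked height.
- drain_tray: White plastic drain tray turned over, fixed, 285 (x) x 186 (y) x 34 mm, a flat grid on top. Origin: centre of its underside, on the bench; z up; the top is 34 mm above it and flat over at least 270 x 170 mm. Nothing stands on it.
- metal_cup: Plain white metal cup, diameter 74, 78 mm high, standing on the bench to the right of the canister, to be left alone. Origin: centre of its underside.
- cork: Cork block, 52 x 86 x 30 mm, lying near the bench's front edge between canister and tray, to be left alone. Origin: centre of its underside.
- tape: Roll of black tape, diameter 81, 19 mm high, lying on the right, to be left alone. Origin: centre of its underside.

How it is judged:
By the outcome, as a careful person would: the job done as asked, in the order asked, and still so for the second after the job is handed in, with the robot touching nothing.
It also fails if it takes over 42 s, if anything falls off the work surface, if the arm or the gripper's body presses on something with over 40 N, if the wrist force passes 120 N, or if a joint passes its speed limit or range.

## Working session

There is one attempt and no reset: what is moved stays moved. The work goes in short steps, Python scripts to look and compute and a shell command to move; the robot and the scene stay as the last step left them, time stands still between calls to the robot, and variables do not carry over. Pictures are saved under pics/ and viewed, at most 10 in all, crops included, and the job is handed in when it is done.

```bash
ls; mkdir -p pics
python3 - <<'E'
from rig import ctrl
import cv2,numpy as np
s=ctrl.sense(); print({k:np.round(v,4) if not isinstance(v,dict) else v for k,v in s.items()})
ims=[]
for n in("scene","side"):
    p,d=ctrl.capture(n); c=ctrl.get_calibration(n); np.savez(f"{n}.npz",p=p,d=d,**{k:np.array(c[k]) for k in("K","origin","rotation")})
    cv2.imwrite(f"pics/{n}0.png",p); print(n,np.round(c["K"],1).tolist(),np.round(c["origin"]),np.round(c["rotation"],3).tolist())
E
```

```text
pics
{'time_s': np.float64(0.0), 'joints': array([-1.3924,  0.3134,  1.4984,  0.    ,  1.331 , -0.2234]), 'dq': array([ 0.0014,  0.0012,  0.0017,  0.0002,  0.0001, -0.0014]), 'tau': array([-1.50000e-03, -4.12271e+01, -2.59745e+01, -3.00000e-04,
        4.10000e-03, -0.00000e+00]), 'eef_pos': array([ 205.2684, -482.9344,  230.746 ]), 'ee_rot': array([-6.000e-04,  9.799e-01,  1.996e-01,  0.000e+00]), 'force': array([ 0.5584, -0.0526, -0.0191]), 'wrist_torque': array([-0.0188, -0.0088,  0.0214]), 'grip_force': np.float64(0.0), 'grip_width': np.float64(1.002)}
scene [[462.7, 0.0, 257.9], [0.0, 462.7, 192.7], [0.0, 0.0, 1.0]] [-386. 1093.  920.] [0.174, -0.319, 0.804, -0.471]
side [[489.9, 0.0, 249.1], [0.0, 489.9, 186.8], [0.0, 0.0, 1.0]] [  -86. -1039.  1090.] [-0.43, 0.862, -0.242, 0.115]
```

View pics/scene0.png

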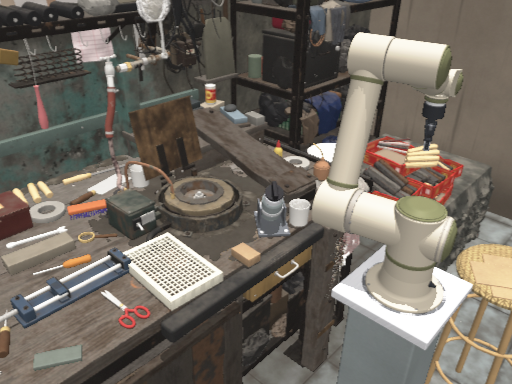

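View pics/side0.png

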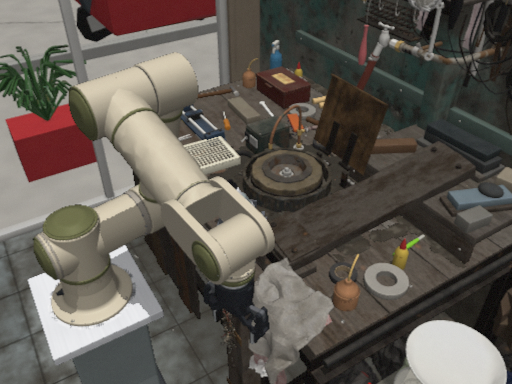

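```bash
cat > h.py <<'E'
import numpy as np, cv2
from scipy.spatial.transform import Rotation as R
def q(w): return R.from_quat([w[1],w[2],w[3],w[0]])
def cloud(f):
    z=np.load(f); K=z["K"]; d=z["d"]; v,u=np.mgrid[:384,:512]
    P=np.stack([(u-K[0,2])/K[0,0]*d,(v-K[1,2])/K[1,1]*d,d],-1)
    r=z["rotation"]; r=q(r) if r.size==4 else R.from_matrix(r)
    return z["p"],np.where(d[...,None]>0,(P.reshape(-1,3)@r.as_matrix().T+z["origin"]).reshape(384,512,3),np.nan)
E
python3 - <<'E'
from h import *
p,P=cloud("scene.npz")
for n,(u,v) in dict(cup=(299,203),cork=(244,250),tray=(172,268),cap=(272,190),can=(270,215),bench=(225,240)).items(): print(n,np.round(P[v,u]))
# tray
X=P[220:320,110:240].reshape(-1,3); m=(abs(X[:,2]-34)<5); X=X[m]; print(len(X),cv2.minAreaRect(X[:,:2].astype(np.float32)),X[:,2].mean())
x0,y0,x1,y1=235,165,325,275
cv2.imwrite("pics/crop0.png",cv2.resize(p[y0:y1,x0:x1],None,fx=7,fy=5.4 if 0 else 5.4,interpolation=cv2.INTER_CUBIC) if 0 else cv2.resize(p[165:245,235:325],None,fx=7,fy=7,interpolation=cv2.INTER_CUBIC))
# points in canister area above bench
X=P[175:245,245:292].reshape(-1,3); C=p[175:245,245:292].reshape(-1,3)
for a in range(0,220,15):
    m=(X[:,2]>a)&(X[:,2]<a+15)&(np.linalg.norm(X[:,:2]-P[190,272,:2],axis=1)<130)
    if m.sum(): print(a,m.sum(),np.round(X[m].mean(0)),np.round(X[m].min(0)),np.round(X[m].max(0)))
E
```

```text
cup [468. -84.  57.]
cork [440. 232.  29.]
tray [524. 454.  38.]
cap [476.  62. 167.]
can [493.  47.  54.]
bench [547. 214.   6.]
2901 ((587.4763793945312, 420.4934387207031), (443.6373291015625, 414.35052490234375), 45.03541564941406) 33.44988251270499
0 902 [491.  66.   6.] [401. -64.   0.] [605. 176.  15.]
15 82 [495.  23.  22.] [424. -32.  15.] [587.  96.  30.]
30 79 [501.  27.  37.] [452. -27.  30.] [562.  83.  45.]
45 86 [494.  28.  53.] [452. -56.  45.] [585.  80.  60.]
60 100 [492.  28.  67.] [454. -55.  60.] [566.  79.  75.]
75 117 [499.  38.  82.] [453. -53.  75.] [569.  80.  90.]
90 71 [483.  54.  98.] [460.  17.  90.] [529.  70. 105.]
105 71 [485.  56. 112.] [458.  17. 105.] [526.  72. 120.]
120 53 [479.  60. 128.] [451.  22. 121.] [526.  74. 135.]
135 73 [467.  63. 144.] [448.  27. 135.] [510.  86. 150.]
150 118 [477.  55. 157.] [445.  21. 150.] [511.  80. 165.]
165 62 [473.  56. 171.] [450.  21. 165.] [507.  78. 180.]
180 25 [479.  50. 186.] [467.  40. 182.] [493.  62. 192.]
```

View pics/crop0.png

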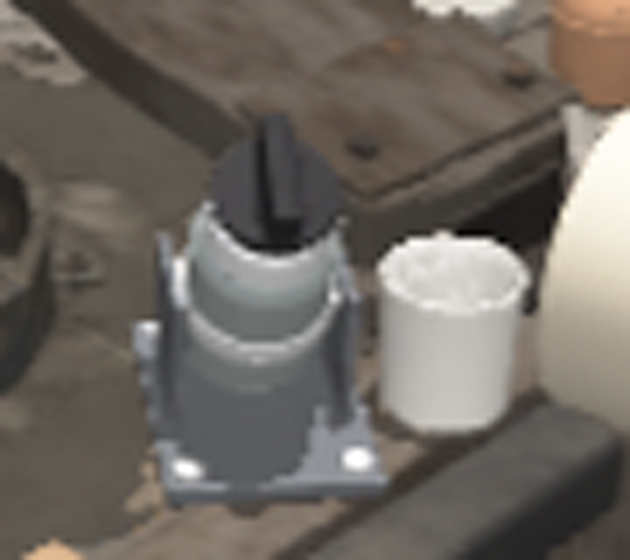

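```bash
python3 -m pendant '[[[0.2,-0.15,-0.4,0,1],[0.45,-0.35,-0.5,0,1],[0.75,-0.6,-0.5,0,1],[0.75,-0.6,-0.5,0,1]]]'; python3 -m pendant '[[[0.25,-0.2,0,0,1],[0.5,-0.4,0,0,1],[0.75,-0.65,0,0,1],[0.75,-0.65,0,0,1]]]'; python3 -m pendant '[[[0.25,-0.2,0,0,1],[0.5,-0.4,0,0,1],[0.75,-0.6,0,0,1],[0.75,-0.6,0,0,1],[0.75,-0.6,0,0,1]]]'
cat > w.py <<'E'
import sys
from rig import ctrl
from h import *
s=ctrl.sense(); c=ctrl.get_calibration("wrist"); p,d=ctrl.capture("wrist"); n=sys.argv[1]
np.savez(n+".npz",p=p,d=d,K=c["K"],origin=c["origin"],rotation=c["rotation"],tcp=s["eef_pos"],ee=s["ee_rot"])
cv2.imwrite(f"pics/{n}.png",cv2.resize(p,None,fx=1.5,fy=1.5)); print(s["time_s"],s["eef_pos"],s["ee_rot"],s["joints"],c["origin"],c["K"][0][0],(d==0).mean())
E
python3 w.py w1
```

```text
time_s: 0.5
eef_pos: [284.4, -336.1, 325.3]
ee_rot: [0.0, 0.98, 0.199, 0.0]
force: [1.0, -0.2, -0.7]
grip_width: 1.001
grip_force: 0.0
time_s: 0.9
eef_pos: [371.5, -157.3, 324.7]
ee_rot: [-0.0, 0.98, 0.199, -0.0]
force: [1.7, -0.0, -0.2]
grip_width: 0.999
grip_force: 0.0
time_s: 1.4
eef_pos: [463.3, 13.4, 324.2]
ee_rot: [-0.001, 0.979, 0.202, -0.0]
force: [0.3, -1.0, -0.3]
grip_width: 1.004
grip_force: 0.0
1.4 [463.26521255  13.43757658 324.1907816 ] [-6.59212826e-04  9.79324852e-01  2.02292643e-01 -2.94402534e-04] [-2.25194631e-01  1.22395658e-01  1.49487825e+00  9.55132134e-04
  1.52540253e+00  9.38160927e-01] [532.78181935  42.77338882 466.12322721] 297.3186396354542 0.004445393880208333
```

View pics/w1.png

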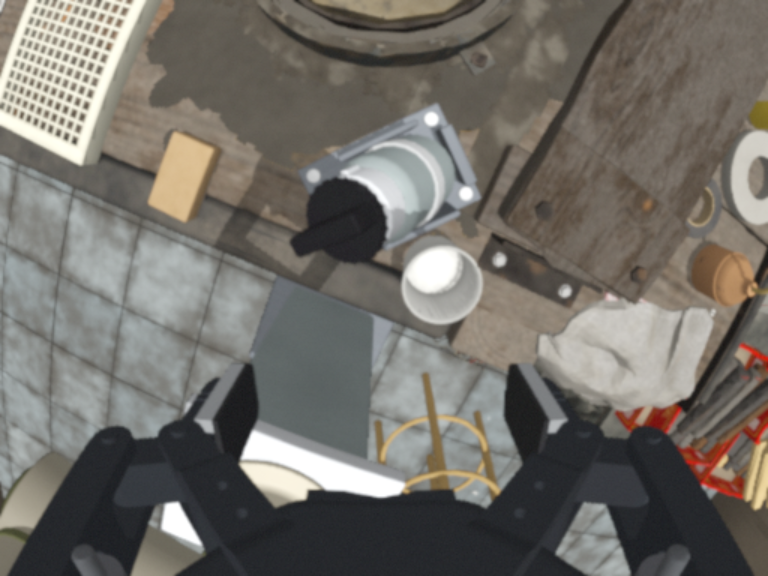

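```bash
cat >> h.py <<'E'
def wcloud(f):
    z=np.load(f); K=z["K"]; d=z["d"]; v,u=np.mgrid[:384,:512]
    x=(u-K[0,2])/K[0,0]; y=(v-K[1,2])/K[1,1]; t=np.hypot(x,y); k=np.tan(t)/np.maximum(t,1e-9)*d
    P=np.stack([x*k,y*k,d],-1); r=z["rotation"]; r=q(r) if r.size==4 else R.from_matrix(r)
    P=(P.reshape(-1,3)@r.as_matrix().T+z["origin"]).reshape(384,512,3)
    P[(d==0)|(t>1.2)]=np.nan
    return z["p"],P
def axes(psi):  # lean heading psi -> neck x,y,z columns (x uphill = away from lean)
    n=np.array([.5*np.cos(psi),.5*np.sin(psi),np.cos(np.pi/6)]); y=np.array([np.sin(psi),-np.cos(psi),0]); x=np.cross(y,n)
    return np.stack([x,y,n],1)
def cyl(r,z,R,a,b):
    dx=np.stack([r-R,abs(z-(a+b)/2)-(b-a)/2]); return np.minimum(dx.max(0),0)+np.linalg.norm(np.maximum(dx,0),axis=0)
def sdf(p,X,bar=True):
    A=axes(p[3]); Q=(X-p[:3])@A; r=np.hypot(Q[:,0],Q[:,1]); z=Q[:,2]
    b=np.stack([abs(Q[:,0])-31,abs(Q[:,1])-8,abs(z-55)-13]); b=np.minimum(b.max(0),0)+np.linalg.norm(np.maximum(b,0),axis=0)
    return np.min([cyl(r,z,38,-100,0),cyl(r,z,31,0,24),cyl(r,z,14,24,32),cyl(r,z,32,32,42),b],0)
E
python3 - <<'E'
from h import *
from scipy.optimize import least_squares
p,P=wcloud("w1.npz")
for n,(u,v) in dict(cup=(442,270),plate=(340,195),bar=(320,235),can=(420,180),cork=(183,170),tray=(60,90),bench=(200,260)).items(): print(n,np.round(P[int(v/1.5),int(u/1.5)]))
def sel(P):
    X=P.reshape(-1,3); return X[(X[:,2]>95)&(X[:,2]<215)&(np.hypot(X[:,0]-480,X[:,1]-45)<85)]
ps,Ps=cloud("scene.npz"); A=sel(P);B=sel(Ps)
print(len(A),len(B),A.mean(0),B.mean(0))
for nm,X in(("w",A),("s",B),("both",np.vstack([A,B]))):
    best=min((least_squares(lambda p:sdf(p,X),[475,40,115,a],loss="soft_l1",f_scale=2) for a in np.arange(0,6.28,.5)),key=lambda r:r.cost)
    Ax=axes(best.x[3]); print(nm,best.x.round(2),best.cost/len(X),"mouth",(best.x[:3]+24*Ax[:,2]).round(1),"grip",(best.x[:3]+55*Ax[:,2]).round(1),np.median(abs(sdf(best.x,X))))
E
```

```text
cup [441. -68.   1.]
plate [493.  57. 159.]
bar [467.  58. 178.]
can [524.   5. 117.]
cork [442. 226.  30.]
tray [474. 448.  -0.]
bench [  23.  435. -804.]
4983 454 [494.45090361  35.48567521 146.75173223] [477.14772135  56.76123531 141.49823032]
w [490.49  35.04 117.54   2.43] 0.3719753941164513 mouth [481.4  42.8 138.3] grip [469.6  52.9 165.2] 0.44686259038876486
s [493.85  36.21 119.01   2.43] 1.7029646045994569 mouth [484.8  44.1 139.8] grip [473.1  54.2 166.6] 1.4217483681842218
both [490.61  35.15 117.57   2.43] 0.5335649796720844 mouth [481.5  43.  138.3] grip [469.7  53.1 165.2] 0.4931023660443117
```

```bash
python3 -m pendant '[[[0.1,-0.18,0.1,0.05,0.5],[0.1,-0.18,0.3,0.1,0.5],[0.1,-0.18,0.5,0.15,0.5],[0.1,-0.18,0.5,0.2,0.5],[0.1,-0.18,0.5,0.25,0.5],[0.1,-0.18,0.5,0.3,0.5],[0.1,-0.18,0.5,0.356,0.5],[0.1,-0.18,0.5,0.356,0.5],[0.1,-0.18,0.5,0.356,0.5]]]'
python3 w.py w2
python3 - <<'E'
from h import *
from scipy.optimize import least_squares
p,P=wcloud("w2.npz"); z=np.load("w2.npz")
X=P.reshape(-1,3); X=X[(X[:,2]>95)&(X[:,2]<182)&(np.hypot(X[:,0]-480,X[:,1]-45)<85)]
b=least_squares(lambda p:sdf(p,X),[490,35,117,2.43],loss="soft_l1",f_scale=2).x
A=axes(b[3]);print(len(X),b.round(2),np.median(abs(sdf(b,X))))
T=q(z["ee"]).as_matrix(); g=b[:3]+(170-b[2])/A[2,2]*A[:,2]
print("target",g,"toolaxes",T.round(3).tolist(),"shift tool mm",((np.r_[g[:2],163]-z["tcp"])@T).round(1),"yaw err deg",np.degrees(np.arcsin(T[:,1]@A[:,0])))
E
```

```text
time_s: 2.35
eef_pos: [466.4, 49.5, 224.8]
ee_rot: [0.0, 0.936, -0.352, -0.0]
force: [-0.5, 1.1, 0.8]
grip_width: 0.503
grip_force: 0.0
2.35 [466.38273638  49.51780588 224.77149138] [ 1.54946953e-04  9.36115657e-01 -3.51692249e-01 -1.18715286e-04] [-1.44666954e-01  1.94937789e-01  1.66796389e+00 -2.63321670e-04
  1.27898899e+00  2.14496163e+00] [523.13869584  -1.74092754 366.72994971] 297.3186396354542 0.0040740966796875
9166 [490.61  35.09 117.49   2.43] 0.3744480244440176
target [467.60644867  54.84118077 170.        ] toolaxes [[0.753, -0.658, -0.0], [-0.658, -0.753, -0.0], [-0.0, 0.0, -1.0]] shift tool mm [-2.6 -4.8 61.8] yaw err deg -0.4455379657234018
```

View pics/w2.png

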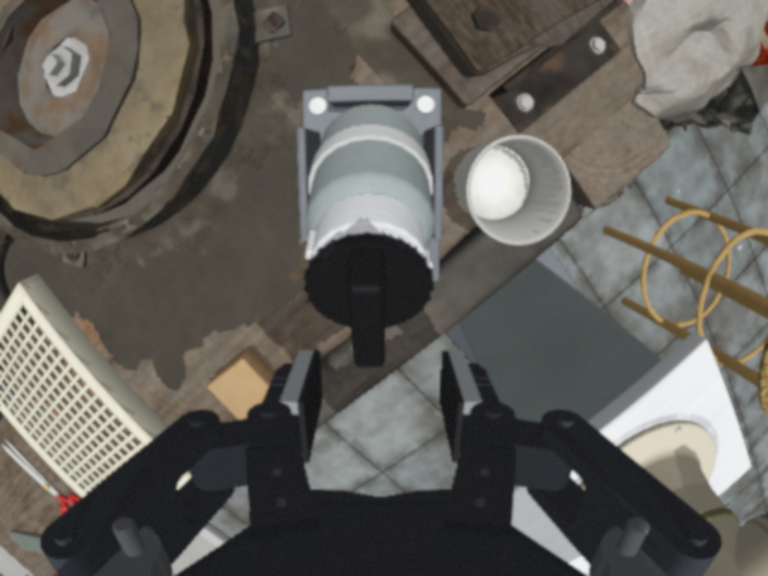

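```bash
python3 -m pendant '[[[-0.01,-0.02,0.15,0,0.5],[-0.01,-0.02,0.31,0,0.5],[-0.01,-0.02,0.31,0,0.5],[-0.01,-0.02,0.31,0,0.5]]]'
```

```text
time_s: 2.8
eef_pos: [468.0, 54.6, 163.6]
ee_rot: [0.0, 0.937, -0.35, 0.0]
force: [-0.7, 0.1, 0.3]
grip_width: 0.503
grip_force: 0.0
```

```bash
python3 -m pendant '[[[0,0,0,0,0.1],[0,0,0,0,0.1],[0,0,0,0,0.1],[0,0,0,0,0.1],[0,0,0,0,0.1],[0,0,0,0,0.1]]]' 35
```

```text
time_s: 3.4
eef_pos: [467.9, 55.0, 163.0]
ee_rot: [-0.0, 0.937, -0.351, 0.0]
force: [-0.2, 0.9, 2.4]
grip_width: 0.174
grip_force: 39.2
```

```bash
python3 -m pendant '[[[0.01,0,0.017,0,0.1],[0.02,0,0.036,0,0.1],[0.02,0,0.036,0,0.1],[0.02,0,0.036,0,0.1]]]'
```

```text
time_s: 3.8
eef_pos: [470.8, 52.9, 156.8]
ee_rot: [-0.0, 0.937, -0.351, 0.0]
force: [-7.5, 4.0, 18.4]
grip_width: 0.178
grip_force: 41.4
```

```bash
python3 -m pendant '[[[0,0,0,-0.04,0.1],[0,0,0,-0.08,0.1],[0,0,0,-0.12,0.1],[0,0,0,-0.12,0.1],[0,0,0,-0.12,0.1]]]'; python3 -c "
from rig import ctrl;s=ctrl.sense();print(s['wrist_torque'],s['force'])"
```

```text
time_s: 4.3
eef_pos: [470.3, 52.7, 157.3]
ee_rot: [-0.0, 0.986, -0.169, -0.0]
force: [-11.6, 4.5, 25.7]
grip_width: 0.177
grip_force: 70.0
[ 0.06005951  2.08330239 -0.6857391 ] [-11.60630365   4.53339563  25.71300405]
```

```bash
python3 -m pendant '[[[0,0,0,0,0.1],[0,0,0,-0.04,0.1],[0,0,0,-0.08,0.1],[0,0,0,-0.12,0.1],[0,0,0,-0.12,0.1],[0,0,0,-0.12,0.1]]]' 20; python3 w.py w3; python3 -c "
from rig import ctrl;s=ctrl.sense();print(s['wrist_torque'],s['force'])"
```

```text
time_s: 4.9
eef_pos: [469.5, 52.1, 158.6]
ee_rot: [0.001, 1.0, 0.019, -0.001]
force: [-23.5, 1.8, 42.9]
grip_width: 0.177
grip_force: 108.1
4.9 [469.47342761  52.08911723 158.62581645] [ 8.00838919e-04  9.99825135e-01  1.86404929e-02 -1.26118706e-03] [-0.13717079  0.27389536  1.7524797  -0.00219546  1.11746181  1.39730611] [545.43923065  54.344445   300.37749067] 297.3186396354542 0.0036366780598958335
[-1.14220334  4.21392349 -0.92026288] [-22.5364898    2.60724982  44.21664327]
```

View pics/w3.png

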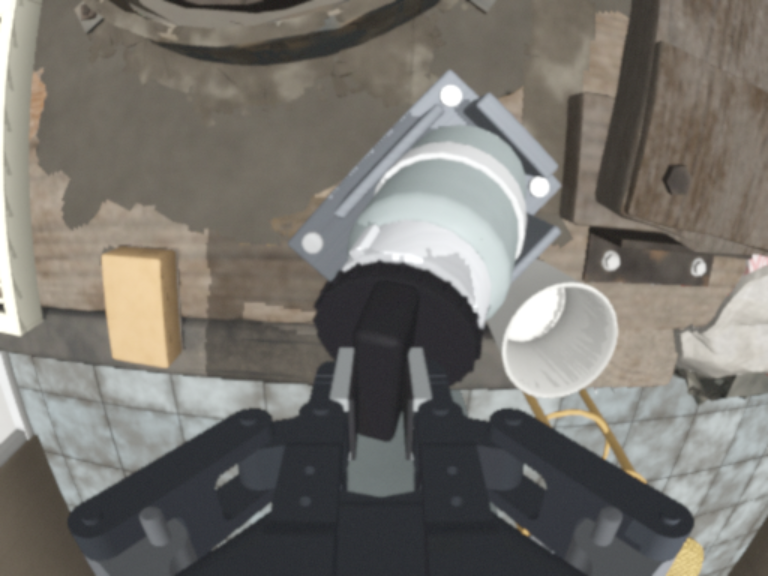

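```bash
cat > fit.py <<'E'
import sys
from h import *
from scipy.optimize import least_squares
p,P=wcloud(sys.argv[1]+".npz"); N=np.array([490.6,35.1,117.5]); A=axes(2.43); T=np.load(sys.argv[1]+".npz"); tcp=T["tcp"]; E=q(T["ee"]).as_matrix()
X=P.reshape(-1,3); C=p.reshape(-1,3).max(1); Q=(X-N)@A; tq=(X-tcp)@E
m=(C<75)&(np.hypot(Q[:,0],Q[:,1])<45)&(Q[:,2]>18)&(Q[:,2]<110)
m&=~((abs(tq[:,1])>6)&(abs(tq[:,0])<16)&(tq[:,2]<1))  # drop fingers
Q=Q[m]
def f(v):
    S=(R.from_rotvec([v[3],v[4],0])*R.from_rotvec([0,0,v[2]])).as_matrix(); L=(Q-[v[0],v[1],v[5]+13])@S
    b=np.stack([abs(L[:,0])-31,abs(L[:,1])-8,abs(L[:,2]-42)-13]); b=np.minimum(b.max(0),0)+np.linalg.norm(np.maximum(b,0),axis=0)
    return np.minimum(cyl(np.hypot(L[:,0],L[:,1]),L[:,2],32,19,29),b)
g=float(sys.argv[2]); r=min((least_squares(f,[0,0,np.radians(g+a),0,0,-5],loss="soft_l1",f_scale=1) for a in(-15,0,15)),key=lambda r:r.cost)
v=r.x; print(len(Q),"ctr",v[:2].round(1),"theta",np.degrees(v[2]).round(1),"tilt(x,y)",np.degrees(v[3:5]).round(1),"height rel locked",v[5].round(1),"res",np.median(abs(f(v))).round(2))
S=A@(R.from_rotvec([v[3],v[4],0])*R.from_rotvec([0,0,v[2]])).as_matrix(); print("cap z world",S[:,2].round(3),"bar dir",S[:,0].round(3),"grip pt",(N+A@[v[0],v[1],v[5]+13]+S@[0,0,42]).round(1), "in tool",((N+A@[v[0],v[1],v[5]+13]+S@[0,0,42]-tcp)@E).round(1))
E
python3 fit.py w1 0; python3 fit.py w2 0; python3 fit.py w3 40
```

```text
2545 ctr [ 0.2 -0.2] theta 0.3 tilt(x,y) [ 0.3 -0.1] height rel locked 0.2 res 0.4
cap z world [-0.383  0.325  0.865] bar dir [ 0.659 -0.56   0.502] grip pt [469.5  52.8 165.3] in tool [ 21.4 -33.5 158.9]
4841 ctr [0.3 0. ] theta 0.2 tilt(x,y) [0.  0.1] height rel locked 0.2 res 0.33
cap z world [-0.379  0.325  0.866] bar dir [ 0.658 -0.563  0.499] grip pt [469.9  52.9 165.4] in tool [ 0.4 -4.9 59.3]
7385 ctr [-2.2  1.2] theta 36.3 tilt(x,y) [4.5 1.7] height rel locked -5.5 res 0.34
cap z world [-0.409  0.249  0.878] bar dir [ 0.906 -0.001  0.423] grip pt [469.9  50.2 159.8] in tool [ 0.4  1.9 -1.1]
```

```bash
python3 -m pendant '[[[0,0,0.01,0,0.2],[0.003,0,0.015,-0.03,0.2],[0.003,0,0.015,-0.06,0.21],[0.003,0,0.015,-0.06,0.21]]]' 20; python3 w.py w4; python3 fit.py w4 45; python3 -c "
from rig import ctrl;s=ctrl.sense();print(s['wrist_torque'],s['force'])"
```

```text
time_s: 5.35
eef_pos: [471.7, 53.3, 156.3]
ee_rot: [-0.001, 0.994, 0.113, 0.001]
force: [-16.2, 9.8, 43.6]
grip_width: 0.211
grip_force: 79.6
5.35 [471.7158724   53.27196291 156.28678616] [-5.23690402e-04  9.93572901e-01  1.13184928e-01  1.33722842e-03] [-0.13598221  0.2788959   1.75260806  0.00187227  1.10775622  1.20712355] [545.06040176  69.47679728 298.47518561] 297.3186396354542 0.00390625
6507 ctr [-1.8  1.1] theta 46.7 tilt(x,y) [ 2.5 -0.1] height rel locked -6.8 res 0.37
cap z world [-0.408  0.294  0.865] bar dir [0.912 0.173 0.371] grip pt [470.7  51.4 158.3] in tool [-1.4  1.6 -2. ]
[ 0.51897126  2.84502249 -1.1276343 ] [-17.02806996  11.08582205  43.13965944]
```

```bash
python3 -m pendant '[[[0,0,0.004,-0.03,0.22],[0,0,0.008,-0.06,0.225],[0,0,0.008,-0.09,0.23],[0,0,0.008,-0.12,0.235],[0,0,0.008,-0.12,0.235]]]' 20; python3 w.py w5; python3 fit.py w5 65; python3 -c "
from rig import ctrl;s=ctrl.sense();print(s['wrist_torque'],s['force'])"
```

```text
time_s: 5.9
eef_pos: [472.6, 53.5, 154.8]
ee_rot: [-0.0, 0.955, 0.298, 0.003]
force: [-12.0, 12.0, 40.7]
grip_width: 0.237
grip_force: 75.3
5.9 [472.63162959  53.47847475 154.81210821] [-5.24843771e-06  9.54676208e-01  2.97632739e-01  2.84422721e-03] [-0.13568252  0.28115137  1.75391162  0.00271531  1.10138386  0.8294651 ] [533.94674447  95.95315573 297.19687935] 297.3186396354542 0.004109700520833333
5555 ctr [-2.2  0.4] theta 68.0 tilt(x,y) [1.2 0.6] height rel locked -7.2 res 0.32
cap z world [-0.386  0.304  0.871] bar dir [0.845 0.495 0.201] grip pt [471.   51.3 158.1] in tool [-2.5  0.9 -3.3]
[ 0.98188353  1.67116537 -0.78782677] [-11.83128084  11.94410861  39.97645684]
```

Turning well (θ=68°, 7.2 mm down). A further ~10° toward the stop.

```bash
python3 -m pendant '[[[0,0,0,-0.03,0.238],[0,0,0,-0.06,0.24],[0,0,0,-0.07,0.24],[0,0,0,-0.07,0.24]]]' 20; python3 w.py w6; python3 fit.py w6 75; python3 -c "
from rig import ctrl;s=ctrl.sense();print(s['wrist_torque'],s['force'])"
```

```text
time_s: 6.35
eef_pos: [473.0, 53.8, 154.8]
ee_rot: [0.0, 0.917, 0.399, 0.004]
force: [-10.5, 13.5, 38.3]
grip_width: 0.24
grip_force: 83.5
6.35 [473.01232539  53.77897918 154.82720326] [1.05688094e-04 9.16779308e-01 3.99378341e-01 3.55400171e-03] [-0.13552929  0.281316    1.75364986  0.00394053  1.10044686  0.61180922] [523.29733259 108.67598086 297.28776214] 297.3186396354542 0.0040283203125
5204 ctr [-1.9  0.2] theta 78.3 tilt(x,y) [1.5 0.6] height rel locked -7.1 res 0.31
cap z world [-0.389  0.301  0.871] bar dir [0.764 0.634 0.123] grip pt [470.9  50.9 158.3] in tool [-3.5  0.4 -3.4]
[ 1.43398577  1.1968083  -1.11789224] [-10.56329906  12.57080513  38.99093961]
```

```bash
python3 -m pendant '[[[0,-0.005,-0.015,0.01,0.24],[0,-0.013,-0.025,0.01,0.24],[0,-0.023,-0.04,0.01,0.24],[0,-0.032,-0.056,0.01,0.24],[0,-0.032,-0.056,0.01,0.24]]]' 20; python3 w.py w7; python3 fit.py w7 75; python3 -c "
from rig import ctrl;s=ctrl.sense();print(s['wrist_torque'],s['force'])"
```

```text
time_s: 6.9
eef_pos: [469.2, 55.1, 163.9]
ee_rot: [0.003, 0.923, 0.385, 0.003]
force: [3.1, -7.4, 12.8]
grip_width: 0.244
grip_force: 53.6
6.9 [469.17489557  55.14392806 163.916798  ] [0.0030461  0.92280144 0.38525458 0.0026695 ] [-0.13030381  0.26243513  1.7523536  -0.00287829  1.11913001  0.65076464] [521.05537824 109.2906861  306.05890281] 297.3186396354542 0.0039011637369791665
5255 ctr [-2.2  0.2] theta 78.7 tilt(x,y) [3.8 2.8] height rel locked 2.4 res 0.31
cap z world [-0.389  0.249  0.887] bar dir [0.748 0.648 0.146] grip pt [467.1  51.9 167. ] in tool [-3.7  0.8 -3.1]
[-1.38130164 -1.00951214 -0.15696394] [ 3.63090454 -6.35146173 11.94638416]
```

```bash
python3 -m pendant '[[[0,-0.015,-0.026,0,0.23],[0,-0.03,-0.052,0,0.23],[0,-0.045,-0.078,0,0.22],[0,-0.06,-0.104,0,0.22],[0,-0.06,-0.104,0,0.22]]]' 20; python3 w.py w8; python3 fit.py w8 75; python3 -c "
from rig import ctrl;s=ctrl.sense();print(s['wrist_torque'],s['force'])"
```

```text
time_s: 7.45
eef_pos: [458.0, 65.5, 183.3]
ee_rot: [-0.0, 0.923, 0.386, 0.0]
force: [0.1, 0.8, 0.9]
grip_width: 0.22
grip_force: 0.0
7.45 [457.99521304  65.476737   183.27585414] [-3.35515839e-05  9.22658668e-01  3.85617652e-01  8.11305757e-05] [-1.12179400e-01  2.22545047e-01  1.74849412e+00  1.49376419e-04
  1.17044437e+00  6.66804401e-01] [510.84939673 119.15733884 325.25317132] 297.3186396354542 0.0038706461588541665
3044 ctr [  8.8 -10.9] theta 79.1 tilt(x,y) [-53.7 -58. ] height rel locked 36.9 res 1.65
cap z world [-0.109  0.975 -0.196] bar dir [ 0.978  0.069 -0.197] grip pt [465.8  79.  156.9] in tool [15.1 -4.  26.4]
[ 0.02613644 -0.00975856  0.00414256] [-0.20368481 -0.79932667 -0.04401103]
```

View pics/w8.png

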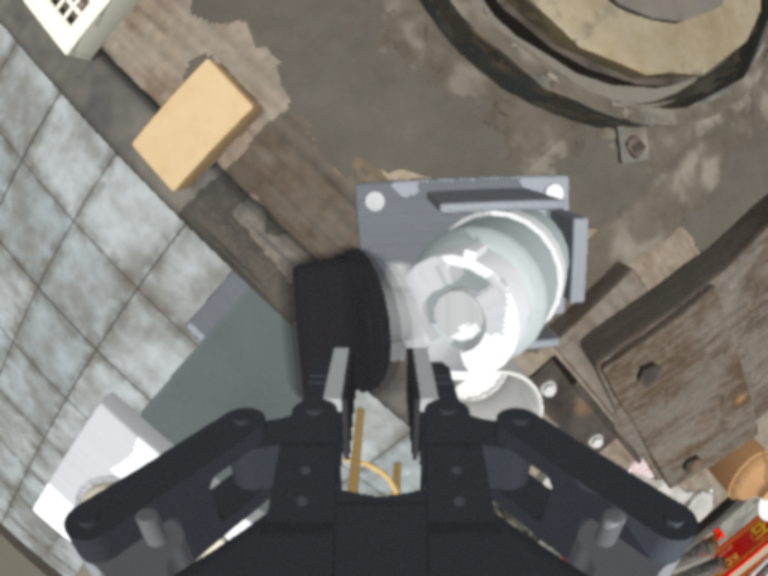

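```bash
python3 w.py w9
python3 - <<'E'
from h import *
for f in("w8","w9"):
    p,P=wcloud(f+".npz"); 
    for u,v in((330,300),(360,320),(375,310),(345,265)): print(f,(u,v),P[int(v/1.5),int(u/1.5)].round(0),p[int(v/1.5),int(u/1.5)])
p8=cv2.imread("pics/w8.png");p9=cv2.imread("pics/w9.png");print(np.abs(p8.astype(int)-p9)[200:420,250:450].mean())
cv2.imwrite("pics/w9c.png",cv2.resize(p9[150:420,200:560],None,fx=2,fy=2))
E
```

```text
7.5 [458.00041992  65.36402552 182.9625375 ] [-6.02474046e-05  9.22661486e-01  3.85610911e-01 -6.64985891e-05] [-1.12372905e-01  2.23040665e-01  1.74875461e+00  4.40322663e-05
  1.16997220e+00  6.66666535e-01] [510.915325   119.0469405  324.93449259] 297.3186396354542 0.004099527994791667
w8 (330, 300) [453.  91. 151.] [50 45 45]
w8 (360, 320) [460.  79. 163.] [41 39 38]
w8 (375, 310) [468.  78. 166.] [47 43 44]
w8 (345, 265) [468.  97. 149.] [45 41 44]
w9 (330, 300) [444.  86. 123.] [131 130 129]
w9 (360, 320) [448.  69. 123.] [205 205 203]
w9 (375, 310) [451.  62. 104.] [214 214 213]
w9 (345, 265) [454.  89.  87.] [49 51 57]
24.96698484848485
```

View pics/w9c.png

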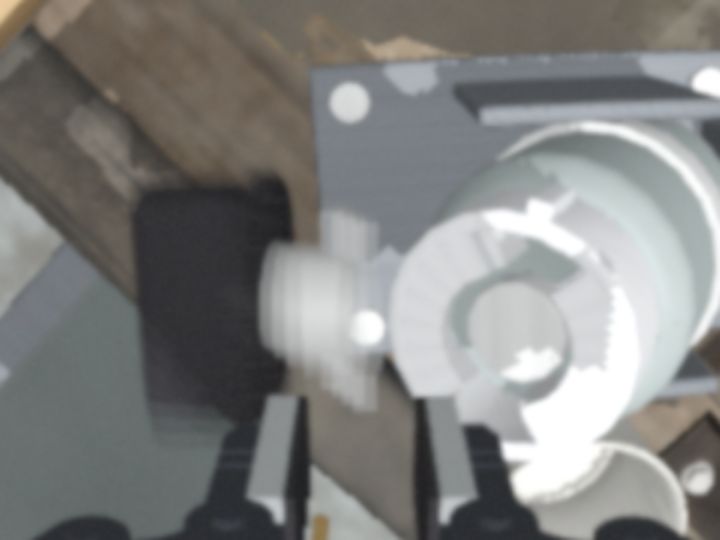

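```bash
python3 -m pendant '[[[0,0,-0.1,0,0.22],[0,0,-0.2,0,0.22],[0,0,-0.3,0,0.22],[0,0,-0.4,0,0.22],[0,0,-0.5,0,0.22]]]'; python3 w.py w10
```

```text
time_s: 8.05
eef_pos: [458.0, 65.2, 283.5]
ee_rot: [-0.0, 0.923, 0.385, -0.0]
force: [-0.2, 0.1, -1.0]
grip_width: 0.222
grip_force: 0.0
8.05 [458.03313913  65.18550695 283.45446669] [-1.79043289e-04  9.22729540e-01  3.85447884e-01 -3.04415373e-04] [-1.12747081e-01  1.38472769e-01  1.58046633e+00  1.65820818e-05
  1.42335969e+00  6.66660425e-01] [511.03496603 118.8304218  425.37828523] 297.3186396354542 0.003911336263020833
```

View pics/w10.png

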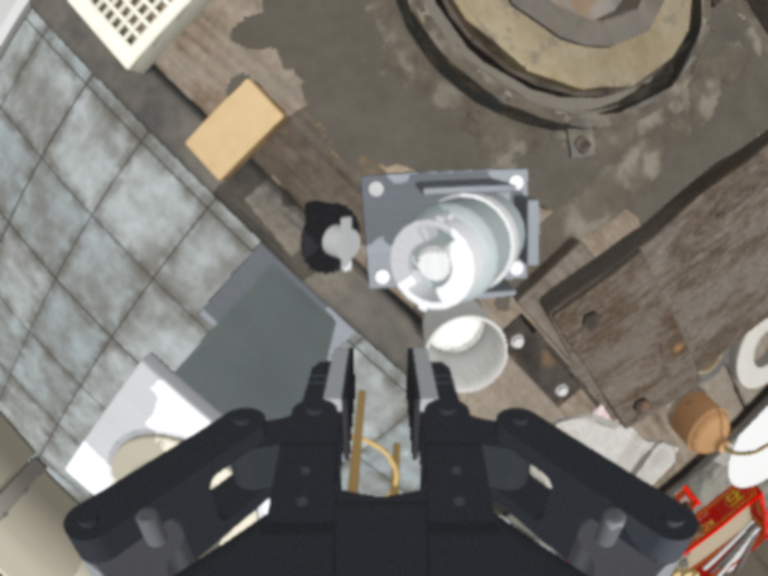

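```bash
cat > fit6.py <<'E'
import sys
from h import *
from scipy.optimize import least_squares
def box(L,c,h):
    b=abs(L-c)-h; return np.minimum(b.max(1),0)+np.linalg.norm(np.maximum(b,0),axis=1)
def capsdf(L):
    r=np.hypot(L[:,0],L[:,1]); return np.min([cyl(r,L[:,2],14,0,19),cyl(r,L[:,2],32,19,29),box(L,[0,0,42],[31,8,13]),box(L,[0,0,3],[24,4,3])],0)
def fit6(f,c,rad,zmin=5,zmax=90,hand=None):
    p,P=wcloud(f+".npz"); X=P.reshape(-1,3); T=np.load(f+".npz"); E=q(T["ee"]).as_matrix(); t=(X-T["tcp"])@E
    m=(np.hypot(*(X[:,:2]-c).T)<rad)&(X[:,2]>zmin)&(X[:,2]<zmax)&~((t[:,2]<3)&(abs(t[:,0])<30)&(abs(t[:,1])<70)); X=X[m]
    best=None
    for r0 in R.random(60,random_state=0):
        o=X.mean(0)-r0.apply([0,0,24])
        r=least_squares(lambda v:capsdf(R.from_rotvec(v[3:]).inv().apply(X-v[:3])),np.r_[o,r0.as_rotvec()],loss="soft_l1",f_scale=1.5,max_nfev=40)
        if best is None or r.cost<best.cost: best=r
    v=best.x; M=R.from_rotvec(v[3:]).as_matrix(); print(f,"n",len(X),"res",np.median(abs(capsdf((X-v[:3])@M))).round(2),"origin",v[:3].round(1),"z",M[:,2].round(3),"x",M[:,0].round(3),"low z",min((v[:3]+M@[sx*31,sy*8,55])[2] for sx in(-1,1) for sy in(-1,1)).round(1))
    return v[:3],M
if __name__=="__main__": fit6(sys.argv[1],[float(sys.argv[2]),float(sys.argv[3])],float(sys.argv[4]))
E
python3 - <<'E'
from h import *
p,P=wcloud("w10.npz")
for u,v in((340,240),(345,262),(345,222),(320,260),(330,210),(312,240),(250,120),(300,190),(280,220),(240,190),(385,270),(470,310),(60,20)): print((u,v),P[int(v/1.5),int(u/1.5)].round(0))
E
python3 fit6.py w10 448 120 50
```

```text
(340, 240) [432.  89.  49.]
(345, 262) [420.  72.  42.]
(345, 222) [446.  96.  47.]
(320, 260) [404.  89.  39.]
(330, 210) [443. 113.  35.]
(312, 240) [415. 106.  46.]
(250, 120) [449. 224.  29.]
(300, 190) [431. 147.  -1.]
(280, 220) [394. 142.  -4.]
(240, 190) [387. 192.  -6.]
(385, 270) [434.  36.  13.]
(470, 310) [471. -35.  56.]
(60, 20) [380. 510.  -5.]
w10 n 1764 res 2.38 origin [469.5 117.   27.9] z [-0.736 -0.672  0.085] x [ 0.458 -0.585 -0.669] low z 6.0
```

```bash
python3 w.py w11; python3 fit6.py w10 425 93 48;python3 fit6.py w11 425 93 48
python3 - <<'E'
from h import *
p,P=wcloud("w10.npz"); X=P.reshape(-1,3)
# bench front edge: bench pts with |z|<8 -> min x per y
for y in range(20,220,20):
    m=(abs(X[:,2])<9)&(abs(X[:,1]-y)<5); print(y,X[m,0].min().round(0),end="; ")
E
```

```text
8.1 [459.03594958  65.10089255 286.57113296] [0.00107117 0.92271341 0.38548017 0.00196168] [-1.12695623e-01  1.36073798e-01  1.57520564e+00  3.89529282e-05
  1.42584321e+00  6.66636760e-01] [511.30713033 118.83577838 428.75187483] 297.3186396354542 0.0037994384765625
w10 n 2086 res 2.53 origin [443.5  74.9  46.6] z [-0.432  0.503 -0.749] x [-0.497 -0.826 -0.268] low z -7.7
w11 n 2045 res 2.61 origin [443.7  74.8  46.6] z [-0.425  0.502 -0.753] x [-0.366 -0.856 -0.364] low z -10.5
20 363.0; 40 148.0; 60 84.0; 80 65.0; 100 -152.0; 120 -151.0; 140 -148.0; 160 -145.0; 180 363.0; 200 363.0;
```

```bash
python3 - <<'E'
from fit6 import *
for f in("w10","w11"): 
    o,M=fit6(f,[425,93],50,zmin=18)
    print("lowest plate rim", o[2]+29*M[2,2]-32*np.hypot(M[2,0],M[2,1]), "plate c",(o+M@[0,0,24]).round(0),"bar c",(o+M@[0,0,42]).round(0))
E
python3 - <<'E'
import cv2
p=cv2.imread("pics/w11.png"); cv2.imwrite("pics/w11c.png",cv2.resize(p[170:300,270:420],None,fx=5,fy=4.6,interpolation=cv2.INTER_CUBIC))
E
```

```text
w10 n 1452 res 0.39 origin [433.7  80.9  42. ] z [-0.441  0.561 -0.7  ] x [-0.723 -0.684 -0.093] low z -5.1
lowest plate rim -1.1487116740582088 plate c [423.  94.  25.] bar c [415. 104.  13.]
w11 n 1411 res 0.4 origin [433.6  80.8  41.9] z [-0.439  0.564 -0.699] x [-0.72  -0.686 -0.102] low z -5.3
lowest plate rim -1.2134895946848374 plate c [423.  94.  25.] bar c [415. 104.  13.]
```

Run:
```python
from h import *
p,P=cloud("scene.npz"); S=P[225:310,105:230].reshape(-1,3); c=p[225:310,105:230].reshape(-1,3)
m=(abs(S[:,2]-34)<5)&(c.min(1)>120); Y=S[m][:,:2].astype(np.float32)
k=np.ones(len(Y),bool)
for _ in range(3):
    med=np.median(Y[k],0); k=np.linalg.norm(Y-med,axis=1)<190
r=cv2.minAreaRect(Y[k]); print(m.sum(),k.sum(),r,cv2.boxPoints(r).round(0).tolist())
# robust: fit rectangle 285x186 maximizing inside
from scipy.optimize import minimize
```

```text
2615 2601 ((556.605712890625, 476.9365234375), (259.4981384277344, 291.4483947753906), 87.45503234863281) [[405.0, 354.0], [696.0, 341.0], [708.0, 600.0], [417.0, 613.0]]
```

Run:
```python
from h import *
p,P=cloud("scene.npz"); S=P[225:310,105:230].reshape(-1,3); c=p[225:310,105:230].reshape(-1,3)
m=(abs(S[:,2]-35)<5)&(c.min(1)>100); Y=S[m][:,:2]
best=min((np.prod(np.percentile(Y@(r:=R.from_euler("z",-a,degrees=True).as_matrix()[:2,:2].T),98,0)-np.percentile(Y@r,2,0)),a) for a in np.arange(0,90,1.))
a=best[1]; r=R.from_euler("z",-a,degrees=True).as_matrix()[:2,:2]; Z=Y@r.T; lo,hi=np.percentile(Z,1.5,0),np.percentile(Z,98.5,0)
print(a,hi-lo,"centre",r.T@((lo+hi)/2)); print([(r.T@[x,y]).round(0).tolist() for x,y in((lo[0],lo[1]),(hi[0],lo[1]),(hi[0],hi[1]),(lo[0],hi[1]))])
```

```text
4.0 [287.65098742 212.79569496] centre [553.90472129 452.73349827]
[[418.0, 337.0], [705.0, 357.0], [690.0, 569.0], [403.0, 549.0]]
```

Run:
```python
from h import *
p,P=wcloud("w11.npz"); X=P.reshape(-1,3)
b=np.array([.723,.69]);b/=np.linalg.norm(b); D=np.array([.69,-.723])/1; D/=np.linalg.norm(D)
c=np.array([423,94.])-4*D
for s in(-1,1):
    d=X[:,:2]-c; u=d@b*s; w=d@D; m=(u>33)&(u<62)&(abs(w)<13)&(X[:,2]>-60); print(s,m.sum(),np.percentile(X[m,2],[1,50,99]).round(1))
m=(abs((X[:,:2]-c)@D)<45)&(abs((X[:,:2]-c)@b)<70)&(X[:,2]>60)&(X[:,2]<200); print("high pts",m.sum(),X[m].mean(0) if m.any() else "")
T=np.load("w11.npz"); E=q(T["ee"]).as_matrix(); print(E.round(3).tolist(),((np.r_[c,6]-T["tcp"])@E).round(1),"yaw now",np.degrees(np.arctan2(E[1,1],E[0,1])),"want",np.degrees(np.arctan2(*b[::-1])))
```

```text
-1 239 [-6.6 -4.7 -2.8]
1 357 [-2.4 -0.7  5.4]
high pts 0 
[[0.703, 0.711, 0.004], [0.711, -0.703, -0.0], [0.003, 0.003, -1.0]] [ -5.4 -50.9 280.4] yaw now -44.65305314191841 want 43.66212521331087
```

```bash
python3 -m pendant '[[[-0.027,-0.255,0,-0.047,1],[-0.027,-0.255,0,-0.094,1],[-0.027,-0.255,0,-0.141,1],[-0.027,-0.255,0,-0.188,1],[-0.027,-0.255,0.1,-0.235,1],[-0.027,-0.255,0.2,-0.282,1],[-0.027,-0.255,0.25,-0.329,1],[-0.027,-0.255,0.25,-0.376,1],[-0.027,-0.255,0.25,-0.423,1],[-0.027,-0.255,0.25,-0.47,1],[-0.027,-0.255,0.25,-0.49,1],[-0.027,-0.255,0.25,-0.49,1]]]'; python3 w.py w12
python3 - <<'E'
from fit6 import *
o,M=fit6("w12",[425,93],50,zmin=18); T=np.load("w12.npz"); E=q(T["ee"]).as_matrix(); c=o+M@[0,0,24]; print("plate in tool",((c-T["tcp"])@E).round(1),"bar dir in tool",(M[:,0]@E).round(3),"axis",(M[:,2]@E).round(3),c)
E
```

```text
time_s: 9.35
eef_pos: [417.7, 97.2, 231.9]
ee_rot: [-0.001, 0.394, 0.919, -0.0]
force: [-0.1, 0.3, -0.9]
grip_width: 0.999
grip_force: 0.0
9.35 [417.68172314  97.19498057 231.8642721 ] [-8.30700811e-04  3.94213753e-01  9.19018352e-01 -3.08747698e-04] [-4.60067067e-02  9.90678508e-02  1.76131361e+00  6.20422759e-06
  1.28298363e+00 -8.06380132e-01] [364.1645437  151.85468851 373.92789089] 297.3186396354542 0.0047454833984375
w12 n 1808 res 0.31 origin [433.6  81.1  42.1] z [-0.444  0.562 -0.698] x [-0.721 -0.686 -0.094] low z -4.9
plate in tool [ -5.7   2.3 206.5] bar dir in tool [-0.    -0.995  0.095] axis [0.712 0.066 0.699] [422.91717032  94.63251094  25.36629784]
```

```bash
python3 -m pendant '[[[-0.01,0.011,0.25,0,1],[-0.01,0.011,0.5,0,1],[-0.01,0.011,0.75,0,1],[-0.01,0.011,0.9,0,1],[-0.01,0.011,0.9,0,1]]]'; python3 -m pendant '[[[0,0,0.1,0,0.95],[0,0,0.2,0,0.9],[0,0,0.225,0,0.9],[0,0,0.225,0,0.9]]]'
```

```text
time_s: 9.9
eef_pos: [418.5, 97.3, 49.8]
ee_rot: [-0.004, 0.395, 0.919, -0.001]
force: [-0.0, 0.1, 1.3]
grip_width: 0.998
grip_force: 0.0
time_s: 10.3
eef_pos: [421.5, 97.3, 8.8]
ee_rot: [0.0, 0.395, 0.919, 0.0]
force: [-0.2, -0.2, 0.4]
grip_width: 0.899
grip_force: 0.0
```

Close on the plate's rim.

```bash
python3 -m pendant '[[[0,0,0,0,0.6],[0,0,0,0,0.6],[0,0,0,0,0.6],[0,0,0,0,0.6],[0,0,0,0,0.6]]]' 40; python3 -m pendant '[[[0,0,-0.05,0,0.6],[0,0,-0.15,0,0.6],[0,0,-0.3,0,0.6],[0,0,-0.3,0,0.6]]]'; python3 w.py w13
python3 - <<'E'
from fit6 import *
T=np.load("w13.npz"); o,M=fit6("w13",[423,95],50,zmin=40,zmax=170); E=q(T["ee"]).as_matrix(); c=o+M@[0,0,24]; print("plate in tool",((c-T["tcp"])@E).round(1),"bar dir in tool",(M[:,0]@E).round(3),"axis",(M[:,2]@E).round(3),c)
E
```

```text
time_s: 10.8
eef_pos: [421.7, 97.0, 9.5]
ee_rot: [0.001, 0.394, 0.919, 0.0]
force: [-3.1, -2.6, 6.3]
grip_width: 0.728
grip_force: 41.8
time_s: 11.2
eef_pos: [423.1, 97.3, 71.9]
ee_rot: [0.003, 0.394, 0.919, 0.001]
force: [0.4, 1.4, -1.4]
grip_width: 0.73
grip_force: 44.7
11.2 [423.13584599  97.31321925  71.89483578] [0.00340404 0.39436946 0.91894471 0.00132678] [-4.51719911e-02  3.28009052e-01  1.95617069e+00  1.11254825e-04
  8.50106446e-01 -8.05272502e-01] [368.35892218 152.03795616 213.45794818] 297.3186396354542 0.004302978515625
w13 n 3 res 0.0 origin [382.1  97.3  68.8] z [-0.028  0.018 -0.999] x [ 0.253 -0.967 -0.024] low z 12.9
plate in tool [ 29.1 -30.1  26.8] bar dir in tool [-0.875 -0.483  0.027] axis [ 0.038 -0.013  0.999] [381.4604751   97.70545272  44.80390864]
```

```bash
cat > fith.py <<'E'
import sys
from fit6 import *
def fith(f,zmin=-60,zmax=50,ymax=30.5,xmax=62,wz=None):
    p,P=wcloud(f+".npz"); X=P.reshape(-1,3); T=np.load(f+".npz"); E=q(T["ee"]).as_matrix(); t=(X-T["tcp"])@E
    m=(abs(t[:,1])<ymax)&(abs(t[:,0])<xmax)&(t[:,2]>zmin)&(t[:,2]<zmax)&(X[:,2]>(wz if wz is not None else -99)); X=t[m]; best=None
    for r0 in R.random(80,random_state=1):
        r=least_squares(lambda v:capsdf(R.from_rotvec(v[3:]).inv().apply(X-v[:3])),np.r_[[0,0,-15]-r0.apply([0,0,24]),r0.as_rotvec()],loss="soft_l1",f_scale=1.5,max_nfev=30)
        if best is None or r.cost<best.cost: best=r
    v=best.x; M=R.from_rotvec(v[3:]).as_matrix()
    print(f,"n",len(X),"res",np.median(abs(capsdf((X-v[:3])@M))).round(2),"TOOL plate c",(v[:3]+M@[0,0,24]).round(1),"bar mid",(v[:3]+M@[0,0,42]).round(1),"foot",v[:3].round(1),"axis z",M[:,2].round(3),"bar",M[:,0].round(3))
    print("world axis",(E@M[:,2]).round(3),"foot",(T["tcp"]+E@v[:3]).round(1),"tcp",T["tcp"].round(1))
if __name__=="__main__": fith(sys.argv[1],zmax=float(sys.argv[2]) if len(sys.argv)>2 else 50)
E
python3 fith.py w13 40
```

```text
w13 n 12435 res 0.44 TOOL plate c [ -3.1  -0.7 -15.7] bar mid [ 9.8  0.8 -3.2] foot [-20.2  -2.8 -32.4] axis z [0.714 0.085 0.695] bar [ 0.011 -0.994  0.111]
world axis [-0.425  0.576 -0.698] foot [434.8  80.8 104.4] tcp [423.1  97.3  71.9]
```

```bash
python3 -m pendant '[[[0,0,-0.2,0,0.6],[0,0.1,-0.4,0.04,0.6],[0.1,0.3,-0.64,0.08,0.6],[0.2,0.5,-0.64,0.12,0.6],[0.35,0.75,-0.64,0.16,0.6],[0.47,0.97,-0.64,0.22,0.6],[0.47,0.97,-0.64,0.22,0.6],[0.47,0.97,-0.64,0.22,0.6]]]'; python3 w.py w14
python3 - <<'E'
from h import *
p,P=wcloud("w14.npz"); X=P.reshape(-1,3); c=p.reshape(-1,3).min(1)
m=(abs(X[:,2]-34)<5)&(X[:,1]>250)&(X[:,0]>350)&(X[:,0]<760)&(c>110); print(m.sum(), X[m].mean(0))
for x in range(410,600,20):
    k=m&(abs(X[:,0]-x)<4); 
    if k.sum()>5: print(x,np.percentile(X[k,1],[2,98]).round(0),X[k,2].mean().round(1),end=" | ")
k=m&(X[:,1]>400)&(X[:,1]<520); print("x range",np.percentile(X[k,0],[1,99]))
for x,y in((480,320),(520,320),(520,280),(560,320)):
    k=np.hypot(X[:,0]-x,X[:,1]-y)<8; print((x,y),k.sum(),np.median(X[k,2]).round(1) if k.any() else "")
E
python3 fith.py w14 40
```

```text
time_s: 12.05
eef_pos: [496.5, 300.9, 194.7]
ee_rot: [-0.001, 0.682, 0.732, -0.001]
force: [0.5, -1.3, -2.1]
grip_width: 0.733
grip_force: 45.3
12.05 [496.51445912 300.89115872 194.73645989] [-5.25372604e-04  6.81652373e-01  7.31675638e-01 -7.26379421e-04] [3.43020851e-01 4.64386548e-01 1.37659784e+00 2.74976888e-04
 1.30238149e+00 2.72189323e-01] [490.40046961 376.52768602 336.69240906] 297.3186396354542 0.0038299560546875
19482 [551.42526535 415.87007599  32.90259689]
410 [252. 473.] 33.0 | 430 [356. 479.] 32.9 | 450 [356. 470.] 32.9 | 470 [354. 480.] 32.8 | 490 [353. 481.] 32.9 | 510 [353. 481.] 32.9 | 530 [351. 485.] 32.9 | 550 [350. 487.] 32.8 | 570 [349. 491.] 32.9 | 590 [347. 489.] 32.9 | x range [411.84420823 694.38574791]
(480, 320) 3873 280.9
(520, 320) 4058 272.4
(520, 280) 271 199.0
(560, 320) 2310 284.4
w14 n 12377 res 0.44 TOOL plate c [ -3.8  -0.5 -15.7] bar mid [ 9.   1.  -3.1] foot [-21.   -2.5 -32.4] axis z [0.713 0.082 0.696] bar [ 0.008 -0.994  0.109]
world axis [ 0.03   0.717 -0.697] foot [495.6 279.8 227.1] tcp [496.5 300.9 194.7]
```

```bash
python3 -m pendant '[[[0.1,0,0.2,0.02,0.6],[0.215,0,0.45,0.041,0.6],[0.215,0,0.65,0.041,0.6],[0.215,0,0.72,0.041,0.6],[0.215,0,0.72,0.041,0.6],[0.215,0,0.72,0.041,0.6]]]'; python3 w.py w15; python3 fith.py w15 25
python3 - <<'E'
from h import *
T=np.load("w15.npz");E=q(T["ee"]).as_matrix(); x0=T["tcp"][0]; ed=353-.058*(x0-500); print("edge in tool x",((np.array([x0,ed,33])-T["tcp"])@E).round(1))
E
```

```text
time_s: 12.7
eef_pos: [495.2, 341.6, 54.2]
ee_rot: [0.001, 0.728, 0.685, 0.001]
force: [0.1, -0.5, -0.7]
grip_width: 0.729
grip_force: 45.3
12.7 [495.24219324 341.60350918  54.23597818] [5.49061042e-04 7.28192194e-01 6.85371338e-01 1.39876841e-03] [ 4.09331249e-01  6.60061663e-01  1.45278203e+00 -9.93389182e-05
  1.02574482e+00  4.69949787e-01] [498.54062431 417.07225371 196.30368101] 297.3186396354542 0.004018147786458333
w15 n 16937 res 3.16 TOOL plate c [15.3  0.7 -9.3] bar mid [ 33.3   1.7 -10.3] foot [-8.6 -0.7 -8. ] axis z [ 0.997  0.055 -0.054] bar [0.054 0.003 0.999]
world axis [0.115 0.992 0.056] foot [494.  333.1  62.3] tcp [495.2 341.6  54.2]
edge in tool x [11.6 -0.8 21.2]
```

```bash
sed -i 's/fith(sys.argv\[1\],zmax=.*/fith(sys.argv[1],wz=float(sys.argv[2]))/' fith.py; python3 -m pendant '[[[0,0,0.045,0,0.6],[-0.01,0,0.07,0,0.6],[-0.02,0,0.095,0,0.6],[-0.03,0,0.12,0,0.6],[-0.03,0,0.12,0,0.6]]]' 25; python3 w.py w16; python3 fith.py w16 39
```

```text
time_s: 13.25
eef_pos: [496.8, 335.8, 30.7]
ee_rot: [0.002, 0.728, 0.685, 0.004]
force: [5.5, -3.4, 11.6]
grip_width: 0.731
grip_force: 49.5
13.25 [496.76049112 335.75434398  30.69728459] [0.0019346  0.72831191 0.68523398 0.00352407] [ 3.99664783e-01  6.87285184e-01  1.47678143e+00 -1.42599537e-03
  9.69572607e-01  4.61398033e-01] [499.36398882 411.10534881 172.86047323] 297.3186396354542 0.0038350423177083335
w16 n 13498 res 1.14 TOOL plate c [ -1.5   0.4 -23.1] bar mid [-11.3   0.8  -8. ] foot [ 11.6  -0.3 -43.2] axis z [-0.545  0.027  0.838] bar [ 0.035  0.999 -0.009]
world axis [ 0.    -0.543 -0.839] foot [496.8 347.2  73.9] tcp [496.8 335.8  30.7]
```

```bash
python3 -m pendant '[[[-0.05,0,0,0,0.6],[-0.05,0,-0.15,0,0.6],[-0.05,0,-0.3,0,0.6],[-0.05,0,-0.3,0,0.6]]]'; python3 w.py w17; python3 fith.py w17 50
```

```text
time_s: 13.7
eef_pos: [494.8, 326.4, 92.0]
ee_rot: [0.001, 0.728, 0.686, 0.003]
force: [0.2, -0.9, -2.0]
grip_width: 0.73
grip_force: 48.5
13.7 [494.82802082 326.37765279  92.0054954 ] [0.00131562 0.72800293 0.68556461 0.00334001] [ 3.85617901e-01  5.91947456e-01  1.45907213e+00 -4.44259367e-05
  1.08339361e+00  4.45664813e-01] [497.5192256  401.63906868 234.18907978] 297.3186396354542 0.004018147786458333
w17 n 13283 res 0.45 TOOL plate c [ -5.9  -0.3 -19.5] bar mid [  9.7  -0.2 -10.5] foot [-26.7  -0.6 -31.5] axis z [0.867 0.01  0.499] bar [ 0.004  1.    -0.027]
world axis [ 0.065  0.866 -0.496] foot [492.4 299.7 123.4] tcp [494.8 326.4  92. ]
```

```bash
python3 -m pendant '[[[0.08,0,0.1,0,0.72],[0.08,0,0.2,0,0.72],[0.08,0,0.27,0,0.72],[0.08,0,0.3,0,0.72],[0.07,0,0.32,0,0.72],[0.06,0,0.34,0,0.72],[0.055,0,0.36,0,0.72],[0.055,0,0.36,0,0.72]]]' 20; python3 w.py w18; python3 fith.py w18 37;  python3 -m pendant '[[[-0.05,0,0,0,0.72],[-0.05,0,-0.15,0,0.72],[-0.05,0,-0.3,0,0.72],[-0.05,0,-0.3,0,0.72]]]'; python3 w.py w19; python3 fith.py w19 50
```

```text
time_s: 14.55
eef_pos: [493.5, 336.6, 16.0]
ee_rot: [-0.0, 0.728, 0.685, -0.0]
force: [-2.2, -1.9, 8.0]
grip_width: 0.731
grip_force: 52.6
14.55 [493.47891794 336.55742073  16.00357557] [-2.10261932e-04  7.28093185e-01  6.85478074e-01 -2.81431951e-04] [4.02508083e-01 7.08673694e-01 1.48384544e+00 2.46131679e-04
 9.49747019e-01 4.62640790e-01] [497.22857328 412.212508   157.95123095] 297.3186396354542 0.004262288411458333
w18 n 14286 res 0.36 TOOL plate c [ -7.   -0.4 -21.7] bar mid [ 10.9  -1.  -23.8] foot [-30.8   0.4 -18.9] axis z [ 0.993 -0.033 -0.117] bar [ 0.032  0.999 -0.008]
world axis [0.027 0.993 0.116] foot [492.  305.8  34.9] tcp [493.5 336.6  16. ]
time_s: 15.0
eef_pos: [494.6, 326.9, 79.0]
ee_rot: [0.001, 0.728, 0.685, 0.003]
force: [-0.0, -0.1, -1.3]
grip_width: 0.73
grip_force: 51.5
15.0 [494.646515   326.94148151  78.98391209] [0.00105836 0.72811333 0.6854512  0.00255154] [ 3.86676503e-01  6.09594089e-01  1.46748015e+00 -1.56131118e-04
  1.05899543e+00  4.47095336e-01] [497.57779243 402.29274563 221.09274622] 297.3186396354542 0.004313151041666667
w19 n 14467 res 0.36 TOOL plate c [ -7.   -0.4 -21.7] bar mid [ 10.9  -1.  -23. ] foot [-30.9   0.4 -20. ] axis z [ 0.997 -0.033 -0.071] bar [-0.032 -0.999  0.005]
world axis [0.027 0.997 0.073] foot [493.1 296.   98.9] tcp [494.6 326.9  79. ]
```

```bash
python3 -m pendant '[[[0.032,0,0.1,0,0.72],[0.032,0,0.2,0,0.72],[0.032,0,0.28,0,0.72],[0.032,0,0.32,0,0.72],[0.032,0,0.35,0,0.72],[0.032,0,0.35,0,0.72]]]' 20; python3 -m pendant '[[[-0.05,0,0,0,0.72],[-0.05,0,-0.15,0,0.72],[-0.05,0,-0.35,0,0.72],[-0.05,0,-0.35,0,0.72]]]'; python3 w.py w20; python3 fith.py w20 50
```

```text
time_s: 15.65
eef_pos: [493.0, 332.6, 6.9]
ee_rot: [-0.0, 0.728, 0.686, -0.001]
force: [-7.4, -5.9, 20.0]
grip_width: 0.728
grip_force: 55.1
time_s: 16.05
eef_pos: [494.8, 323.9, 79.8]
ee_rot: [0.001, 0.728, 0.686, 0.003]
force: [-0.5, 0.4, -1.9]
grip_width: 0.731
grip_force: 52.8
16.05 [494.77982527 323.8781918   79.79324726] [0.00128981 0.72803525 0.68553072 0.00326271] [ 3.81647759e-01  6.04817640e-01  1.47344105e+00 -2.23657522e-05
  1.05631717e+00  4.41778603e-01] [497.49926737 399.14892075 221.99314965] 297.3186396354542 0.003875732421875
w20 n 13858 res 0.35 TOOL plate c [ -7.7  -0.5 -23.3] bar mid [  9.5  -0.9 -28.5] foot [-30.7   0.  -16.3] axis z [ 0.957 -0.023 -0.289] bar [ 0.018  1.    -0.018]
world axis [0.033 0.956 0.292] foot [492.8 293.2  96. ] tcp [494.8 323.9  79.8]
```

```bash
python3 -m pendant '[[[0.2,0,0,0,0.72],[0.45,0,0,0,0.72],[0.7,0,0,0,0.72],[0.73,0,0.1,0,0.72],[0.73,0,0.17,0,0.72],[0.73,0,0.19,0,0.72],[0.73,0,0.215,0,0.72],[0.73,0,0.215,0,0.72]]]' 20; python3 w.py w21; python3 fith.py w21 38
```

```text
time_s: 16.9
eef_pos: [501.6, 470.0, 38.8]
ee_rot: [-0.001, 0.728, 0.686, 0.002]
force: [-17.5, -3.8, 45.2]
grip_width: 0.728
grip_force: 56.9
16.9 [501.62914583 469.99355263  38.79994303] [-0.00076602  0.72804866  0.68552251  0.00185871] [0.58203514 0.8484837  1.141371   0.00235731 1.1483414  0.64122254] [505.05452586 545.10446035 181.05525873] 297.3186396354542 0.004145304361979167
w21 n 13750 res 0.35 TOOL plate c [ -7.9  -0.7 -24.8] bar mid [  9.2  -1.  -30.4] foot [-30.7  -0.4 -17.5] axis z [ 0.952 -0.014 -0.307] bar [0.023 0.999 0.025]
world axis [0.043 0.95  0.31 ] foot [499.3 439.3  56.2] tcp [501.6 470.   38.8]
```

```bash
python3 -m pendant '[[[-0.03,0,-0.005,0,0.72],[-0.06,0,-0.005,0,0.72],[-0.1,0,-0.003,0,0.72],[-0.14,0,0,0,0.72],[-0.14,0,0,0,0.72]]]' 20; python3 w.py w22; python3 fith.py w22 38
```

```text
time_s: 17.45
eef_pos: [500.6, 438.8, 33.8]
ee_rot: [0.001, 0.728, 0.685, -0.0]
force: [-3.3, -9.0, 19.8]
grip_width: 0.734
grip_force: 58.0
17.45 [500.55846586 438.84259243  33.83502943] [ 5.73321045e-04  7.28488343e-01  6.85057778e-01 -4.96579148e-04] [ 0.54470538  0.81211533  1.22666157 -0.00148796  1.10354854  0.60680586] [504.28594396 514.72021294 175.70079947] 297.3186396354542 0.003931681315104167
w22 n 13938 res 0.37 TOOL plate c [ -5.2  -0.7 -25.9] bar mid [  8.9  -0.9 -37.1] foot [-24.   -0.4 -11.1] axis z [ 0.785 -0.012 -0.619] bar [-0.031 -0.999 -0.019]
world axis [0.036 0.785 0.618] foot [498.7 414.9  45. ] tcp [500.6 438.8  33.8]
```

```bash
python3 -m pendant '[[[-0.03,0,0,0,0.72],[-0.07,0,0,0,0.72],[-0.11,0,0,0,0.72],[-0.16,0,0,0,0.72],[-0.16,0,0,0,0.72]]]' 20; python3 w.py w23; python3 fith.py w23 38
```

```text
time_s: 18.0
eef_pos: [498.6, 406.3, 34.0]
ee_rot: [0.001, 0.728, 0.685, -0.001]
force: [-2.8, -11.7, 18.3]
grip_width: 0.733
grip_force: 58.1
18.0 [498.55490508 406.32278034  34.01161646] [ 0.00088779  0.72845009  0.68509759 -0.00098449] [ 0.50288715  0.7679613   1.31166134 -0.00252877  1.06343577  0.56543679] [502.33853468 482.32108755 175.76021665] 297.3186396354542 0.003911336263020833
w23 n 13924 res 0.36 TOOL plate c [ -5.3  -0.8 -25.9] bar mid [  9.   -1.  -36.9] foot [-24.3  -0.5 -11.4] axis z [ 0.794 -0.012 -0.608] bar [-0.03  -0.999 -0.019]
world axis [0.037 0.795 0.606] foot [496.5 382.1  45.4] tcp [498.6 406.3  34. ]
```

```bash
python3 -m pendant '[[[0,0,-0.08,0,0.72],[0.2,0,-0.08,0,0.72],[0.4,0,-0.06,0,0.72],[0.4,0,0,0,0.72],[0.36,0,0.01,0,0.72],[0.32,0,0.014,0,0.72],[0.28,0,0.014,0,0.72],[0.24,0,0.012,0,0.72],[0.2,0,0.01,0,0.72],[0.16,0,0.008,0,0.72],[0.16,0,0.008,0,0.72]]]' 20; python3 w.py w24; python3 fith.py w24 38
```

```text
time_s: 19.15
eef_pos: [500.4, 438.9, 32.4]
ee_rot: [0.001, 0.728, 0.685, -0.001]
force: [-2.7, -9.6, 14.7]
grip_width: 0.73
grip_force: 58.9
19.15 [500.35367921 438.88296615  32.36642174] [ 5.58646133e-04  7.28384299e-01  6.85168241e-01 -6.94093299e-04] [ 0.54494084  0.81391587  1.22751686 -0.0015497   1.10128534  0.60676906] [504.12464079 514.75778133 174.17936926] 297.3186396354542 0.0039011637369791665
w24 n 13851 res 0.38 TOOL plate c [ -5.7  -0.7 -27.1] bar mid [  8.1  -0.8 -38.6] foot [-24.2  -0.5 -11.7] axis z [ 0.768 -0.006 -0.64 ] bar [-0.031 -0.999 -0.029]
world axis [0.041 0.768 0.639] foot [498.4 414.8  44.1] tcp [500.4 438.9  32.4]
```

```bash
python3 -m pendant '[[[0,0,0,0,0.78],[0,0,0,0,0.85],[0,0,0,0,0.9],[0,0,0,0,0.9]]]'; python3 w.py w25; python3 fith.py w25 38
```

```text
time_s: 19.6
eef_pos: [499.7, 440.9, 30.9]
ee_rot: [-0.0, 0.728, 0.686, -0.0]
force: [0.2, 0.5, 0.4]
grip_width: 0.897
grip_force: 0.0
19.6 [499.71608993 440.93729105  30.90356484] [-1.26618079e-04  7.28028746e-01  6.85546466e-01 -4.15346663e-04] [5.47554858e-01 8.17270820e-01 1.22532211e+00 8.57440801e-05
 1.09986479e+00 6.07603983e-01] [503.49061026 516.61018999 172.82541295] 297.3186396354542 0.00469970703125
w25 n 12765 res 0.4 TOOL plate c [ -9.5  -0.2 -28.2] bar mid [  3.5  -0.3 -40.7] foot [-26.8  -0.  -11.6] axis z [ 0.721 -0.008 -0.693] bar [0.037 0.999 0.027]
world axis [0.036 0.721 0.693] foot [498.1 414.2  42.5] tcp [499.7 440.9  30.9]
```

```bash
python3 -m pendant '[[[0,0,-0.2,0,0.9],[0,0,-0.4,0,0.9],[0,0,-0.55,0,0.5],[0.1,0,-0.55,0,0],[0.25,0,-0.55,0,0],[0.25,0,-0.55,0,0],[0.25,0,-0.4,0,0],[0.25,0,-0.2,0,0],[0.25,0,-0.175,0,0],[0.25,0,-0.175,0,0]]]'; python3 w.py w26; python3 fit6.py w26 499 430 48
```

```text
time_s: 20.65
eef_pos: [502.8, 490.6, 66.0]
ee_rot: [-0.0, 0.728, 0.686, -0.001]
force: [-0.5, -0.0, 0.7]
grip_width: 0.003
grip_force: 0.0
20.65 [502.75970039 490.57069731  66.04943319] [-1.00328558e-04  7.28061327e-01  6.85511348e-01 -9.41566010e-04] [ 6.06826668e-01  8.54276423e-01  1.05341587e+00 -8.48477913e-05
  1.23579246e+00  6.67038507e-01] [506.64613447 566.37040085 207.93338679] 297.3186396354542 0.003875732421875
w26 n 957 res 1.28 origin [474.2 454.9  26.4] z [ 0.792 -0.052  0.608] x [ 0.605  0.195 -0.772] low z 34.5
```

```bash
python3 -m pendant '[[[-0.05,0,0,0,0],[-0.08,0,0,0,0],[-0.1,0,0,0,0],[-0.12,0,0,0,0],[-0.14,0,0,0,0],[-0.16,0,0,0,0],[-0.16,0,0,0,0]]]'; sed -i 's/if __name__/def fitw(f,c,rad,zmin):\n    p,P=wcloud(f+".npz"); X=P.reshape(-1,3); T=np.load(f+".npz"); E=q(T["ee"]).as_matrix(); t=(X-T["tcp"])@E\n    X=X[(np.hypot(*(X[:,:2]-c).T)<rad)\&(X[:,2]>zmin)\&(X[:,2]<105)\&~((t[:,2]<2)\&(abs(t[:,1])<60)\&(abs(t[:,0])<12.5))]; best=None\n    for r0 in R.random(80,random_state=1):\n        r=least_squares(lambda v:capsdf(R.from_rotvec(v[3:]).inv().apply(X-v[:3])),np.r_[X.mean(0)-r0.apply([0,0,30]),r0.as_rotvec()],loss="soft_l1",f_scale=1.5,max_nfev=30)\n        if best is None or r.cost<best.cost: best=r\n    v=best.x; M=R.from_rotvec(v[3:]).as_matrix(); print(f,len(X),"res",np.median(abs(capsdf((X-v[:3])@M))).round(2),"foot",v[:3].round(1),"z",M[:,2].round(3),"x",M[:,0].round(3))\nif __name__/' fith.py; python3 w.py w27; python3 -c "
from fith import *
fitw('w26',[499,430],55,38); fitw('w27',[499,425],60,38)"
```

```text
time_s: 21.4
eef_pos: [501.1, 458.6, 66.4]
ee_rot: [0.0, 0.728, 0.685, -0.0]
force: [0.2, 0.7, 0.2]
grip_width: 0.002
grip_force: 0.0
21.4 [501.0630144  458.63160697  66.42952599] [ 1.36646064e-05  7.28139143e-01  6.85429322e-01 -1.78489988e-04] [ 5.69187868e-01  8.01465782e-01  1.15281412e+00 -1.00135990e-04
  1.18765852e+00  6.29635312e-01] [504.76402273 534.33079126 208.36434587] 297.3186396354542 0.0040130615234375
w26 241 res 0.34 foot [471.2 467.8  56.9] z [ 0.992 -0.124  0.035] x [ 0.11   0.678 -0.727]
w27 992 res 0.44 foot [497.8 411.8  39.4] z [0.021 0.49  0.872] x [ 0.845  0.458 -0.277]
```

```bash
python3 -m pendant '[[[-0.02,0,0,0,0],[-0.04,0,0,0,0],[-0.06,0,0,0,0],[-0.08,0,0,0,0],[-0.09,0,0,0,0],[-0.09,0,0,0,0],[-0.05,0,0,0,0],[0.05,0,0,0,0],[0.15,0,-0.1,0,0],[0.15,0,-0.3,0,0]]]'; python3 w.py w28; python3 -c "
from fith import *
fitw('w28',[499,415],60,38)"
```

```text
time_s: 22.45
eef_pos: [501.0, 490.7, 123.6]
ee_rot: [-0.001, 0.727, 0.686, -0.003]
force: [0.4, 0.3, -0.4]
grip_width: 0.001
grip_force: 0.0
22.45 [500.99058804 490.70760279 123.59563696] [-7.19158311e-04  7.27328004e-01  6.86283639e-01 -2.86799015e-03] [6.08206168e-01 7.99797033e-01 1.00010887e+00 5.90439252e-04
 1.34757226e+00 6.66127669e-01] [505.19286319 566.7958281  265.2985068 ] 297.3186396354542 0.0039520263671875
w28 139 res 0.4 foot [520.9 412.4  57.5] z [0.042 0.063 0.997] x [ 0.967  0.249 -0.056]
```

```bash
python3 -m pendant '[[[0,0,-0.2,0,0],[0,0,-0.4,0,0],[-0.25,0,-0.4,0,0],[-0.5,0,-0.4,0,0],[-0.7,0,-0.4,0,0],[-0.7,0,-0.4,0,0]]]'; python3 w.py w29
python3 - <<'E'
from fith import *
from rig import ctrl
fitw('w29',[499,412],60,38)
p,d=ctrl.capture("scene"); cv2.imwrite("pics/fin.png",np.hstack([cv2.resize(p[190:340,90:310],None,fx=2,fy=2,interpolation=cv2.INTER_CUBIC),cv2.resize(np.load("w29.npz")["p"],(400,300))]) if 0 else np.hstack([cv2.resize(p[190:340,90:290],(400,300)),cv2.resize(np.load("w29.npz")["p"],(400,300))]))
E
```

```text
time_s: 23.1
eef_pos: [494.6, 346.1, 207.0]
ee_rot: [0.0, 0.729, 0.684, -0.0]
force: [0.7, 0.1, 0.2]
grip_width: 0.0
grip_force: 0.0
23.1 [494.63751487 346.10924157 207.01528452] [ 3.18262503e-04  7.29226584e-01  6.84272201e-01 -2.06272261e-04] [ 4.17001504e-01  5.05373577e-01  1.28071703e+00 -7.54449668e-04
  1.35568126e+00  4.80748428e-01] [498.5168638  421.84877439 348.94443307] 297.3186396354542 0.0038299560546875
w29 3516 res 0.48 foot [497.8 409.   33. ] z [-0.001  0.     1.   ] x [-1.     0.01  -0.001]
```

View pics/fin.png

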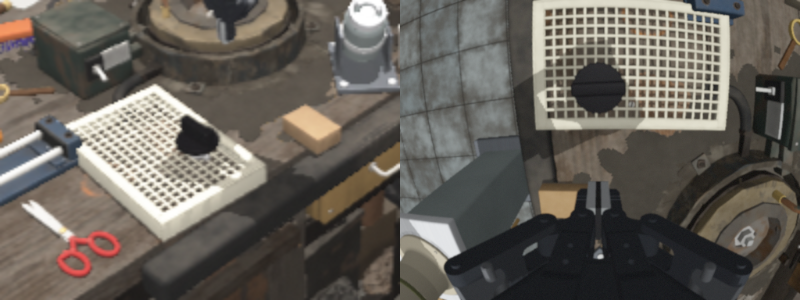

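The left half of the picture (scene camera) shows the cap standing upright on the tray at about (197,137). The right half (wrist camera) shows its finger bar on top at about (598,88). The gripper is clear, and the fit puts the foot at z = 33 mm with the axis vertical.

```bash
python3 -c "
from rig import ctrl
print(ctrl.finish_job())"
```

```text
the job is handed in; nothing more can be done
None
```

The canister is open and the cap stands upright on the tray, finger bar up and released, handed in at about 23 s; but during the lift-off the cap slipped from the grip and fell onto the bench, so I picked it up, turned it over against the tray's edge and tipped its last 45° upright with a finger on the tray, which may count against "without dropping it".

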